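# Sight a slanted hole under the magnifier lamp

### The job

Swing the magnifier lamp well clear of the vice (lens centre about 15 cm or more sideways from the hole), then push the red-handled sight pin fully home in the slanted hole of the clamped steel block and let go of it. Finally swing the lamp back until its lens is centred over the top of the pin's red handle, let go, and leave everything else on the bench where it is.

Things in the scene. Friction and masses are not known exactly. Their poses are not given: they have to be found in the camera images.
- column: fixed lamp column: dark steel foot 100 mm across and 18 mm high with an upright steel rod 26 mm across, whole column 203 mm high (a black collar of the arm, 38 mm across, tops it at 216 mm). Origin on the table at the rod's axis, which is the vertical swing axis of the lamp; x axis points away from the vice.
- lamp (a joint): swing of the lamp arm about the column's vertical axis, -1.45 to 1.45 rad between stops. At 0 the arm points along the column's own -x axis; positive turns counter-clockwise seen from above (the lens then moves towards the column's own -y). A stiff hinge (0.2 N m of friction) without a spring: it stays where it is left.
- lens (a point): centre of the round magnifier lens, 180 mm from the column axis and 200 mm above the table: glass in a white ring 112 mm across, which reaches from 190 to 210 mm above the table. It moves with the lamp joint (the point's axes turn with the arm).
- lamp_post (a point): top centre of the lamp's orange grip post: round, upright, 16 mm across; it stands on the white arm between column and lens, 105 mm from the column axis, and is free to grip from above over its upper 50 mm (its top 265 mm, the white arm's top 207 mm above the table, black foot 24 mm across up to 215 mm). Turns with the arm; it does not spin on its own.
- vice: blue drill vice fixed to the table, 105 mm by 210 mm over its base, jaws 70 mm high, closing along its y axis, screw bar at its -y end. Origin on the table, straight below where the top of the seated sight pin comes to lie; hole mouth 28 mm along its own +x.
- block: bright steel block 50 x 44 x 60 mm clamped in the vice and leaning 30 degrees: its own z axis is the axis of the hole and points up and out of it, leaning from vertical towards the vice's -x (roughly towards the robot). Origin at the centre of the block's underside.
- hole (a point): mouth of the hole, centre of the block's upper face (60 mm along the block's z, 97 mm above the table), where four painted yellow lines meet. The hole is 10 mm across with a 2 mm chamfer, 52 mm deep, square to that face.
- stand: aluminium block 56 x 56 x 55 mm fixed to the table, either left or right of the vice, holding the sight pin upright in a hole 12 mm across and 50 mm deep. Origin at the centre of its underside.
- pin: sight pin, 55 to 115 g: steel shank 8 mm across, 45 mm long (last 8 mm taper to 3.6 mm), below a round red handle 18 mm across, 56 mm long, whose flat underside is the stop shoulder. Origin at the nose tip, z axis along the pin towards the handle. Starts upright in its stand, shoulder on the stand's top 55 mm above the table. Fully home: shoulder on the block's face.
- pin_tip (a point): nose tip of the sight pin (its origin).
- pin_top (a point): centre of the top end of the sight pin's red handle, 101 mm from the tip.
- scriber: same shape as the sight pin but with a yellow handle, upright in a second like stand on the other side of the vice; leave it. Origin at its tip, z up along it.
- offcut: loose square steel tube 90 x 30 x 30 mm lying between robot and vice; leave it. Origin under its centre, length along x.
- wrench: loose wrench 170 mm long lying flat on the left of the lamp; leave it. Length along x.
- screwdriver: loose screwdriver 190 mm long lying flat on the right of the lamp; leave it. Length along x.
- angle_grinder: teal, black and grey angle grinder 330 mm long, 70 mm high, lying on the far left; leave it. Length along x.
- tin: open green tin 84 mm across, 100 mm high, with files standing in it up to 190 mm, on the far right; leave it. Origin under its centre.

How it is judged:
By the outcome, as a careful person would: the job done as asked, in the order asked, and still so for the second after the job is handed in, with the robot touching nothing.
It also fails if it takes over 66 s, if anything falls off the work surface, if the arm or the gripper's body presses on something with over 40 N, if the wrist force passes 120 N, or if a joint passes its speed limit or range.

### The arm

A 6-joint arm with a two-finger parallel gripper is mounted at the origin on the work surface. World frame = base frame: x ahead of the robot, y to its left, z up, the work surface at z = 0. Lengths are in mm, angles in rad, forces in N, time in s.
With the tool pointing down it reaches from about 350 to 775 mm from the base axis. Payload 7.3 kg.
Tool frame: the origin (TCP) lies midway between the tips of the shut fingers; the grasp point (between the pads) lies 19 mm behind it; z points along the fingers, y is the direction in which the jaws open and shut (so a half turn about z gives the same grasp; the last joint's range is limited). The gripper opens to 92 mm and grips with 3 to 60 N. Pads are 19 mm wide; open, the fingers measure 130 mm over their backs; the gripper's body (75 mm by 190 mm) begins 47 mm behind the grasp point.
Start: joints at [-1.339, 0.342, 1.524, -0, 1.275, -0.146], TCP at [193.683, -487.987, 226.741] pointing down, gripper open.
Joint ranges: [-2.53, 2.53], [-0.77, 2.02], [0.04, 2.7], [-1, 4.14], [0.28, 2.66], [-3.11, 3.11]. Speed limits (rad/s): [2.57, 2.57, 3.14, 3.14, 3.14, 3.14].

### API

Orientations are given as [roll, pitch, yaw] about the fixed x, y, z axes, in that order (R = Rz(yaw) Ry(pitch) Rx(roll)).
In Python, from station import get_obs, snapshot, get_calibration, job_done gives the robot as it stands. The module is installed in compiled form; this text tells all that it offers.
- The arm moves only by the shell command python3 -m handwheel 'ROWS' [OPENING]. ROWS is JSON, a list that holds one entry, the list of rows, each a list of 6 numbers: the shift along the tool's x, y, z in mm, then the turn, a rotation vector about the tool's x, y, z in rad. In form: [[[tx, ty, tz, rx, ry, rz], ...]]. A call has 1 to 8 rows; each row is the pose to reach, as a shift and turn from the pose commanded when the call began, along the tool's axes at that moment; what a row does not reach only later rows make up. A row lasts 1/12 s, in which the tool goes at most 41.7 mm and 7.16 degrees, less where a joint would pass 70% of its speed; a pose out of reach is approached as far as the arm can. A call with a gripper value outside its range is refused whole. OPENING is the closure, from 0 (fully open) to 1 (shut), set as the call begins (- or left out, the last holds). The fingers move at their own pace and stop on an object; the grip force is fixed at half the most. Time passes only in rows, so rows that repeat a pose let the fingers close. It gives the time, the measured TCP pose, the force and the opening at its end, in the units of the state.
- get_obs(): the state, without advancing time (a new reading comes with each control period).
- snapshot(name): name is "scene" or "top"; returns (picture, depth): 480x640x3 uint8, red, green, blue; 480x640 float32, mm along the optical axis (not along the pixel's ray), 0 where there is no reading.
- get_calibration(name): a dict with "mtx" (3x3 intrinsics, pixels), "rvec" (rotation vector, rad) and "tvec" (3), from world to camera coordinates, as OpenCV has them. Camera axes: x right, y down, z forward; pixel columns grow to the right and rows downward; lengths in mm; the calibration is good to about 2 mm. A picture is of the moment at which its call begins. get_calibration takes no time and is no camera call.
- job_done(): hands the job in, once; it reports no verdict.
The state is a dict: "time_s": time; "joint_pos": joint angles; "joint_vel": joint speeds; "joint_torque": joint torques, N m; "eef_pos": TCP position; "tool_rot": TCP orientation; "force": force on the tool from outside, world axes, zero at the start; "ft_torque": the same for the moment, N m; "opening": finger opening in mm.
Only numpy, scipy, OpenCV 4.12 (cv2) and the standard library are available. Lean on these libraries where they do the work, as an engineer would, in place of code of your own. Each camera call takes 0.05 s, during which the arm holds its last target. There are 200 camera calls.

## Working session

There is one attempt and no reset: what is moved stays moved. The work goes in short steps, Python scripts to look and compute and a shell command to move; the robot and the scene stay as the last step left them, time stands still between calls to the robot, and variables do not carry over. Pictures are saved under pics/ and viewed, about 8 in all and at most 12, crops included, and the job is handed in when it is done.

```bash
mkdir -p pics; ls; python3 - <<'E'
from station import *
import cv2,numpy as np
o=get_obs();print(o)
for n in("scene","top"):
    p,d=snapshot(n);cv2.imwrite(f"pics/{n}0.png",p[...,::-1]);np.savez(f"{n}0.npz",p=p,d=d)
    c=get_calibration(n);R=cv2.Rodrigues(np.array(c["rvec"]))[0];print(n,c["mtx"],-R.T@np.ravel(c["tvec"]),R)
E
```

```text
pics
{'time_s': 0.0, 'joint_pos': array([-1.33898978e+00,  3.42728989e-01,  1.52502509e+00, -4.67491954e-05,
        1.27538421e+00, -1.45976085e-01]), 'joint_vel': array([-7.75348310e-06, -3.28489290e-04, -1.70858874e-03,  1.26340531e-03,
        8.89950363e-04, -3.93039946e-05]), 'joint_torque': array([-8.28577104e-04, -4.31244457e+01, -2.44216204e+01,  7.17143691e-02,
        5.60430670e-02, -1.42741069e-04]), 'eef_pos': array([ 193.57574621, -487.5697929 ,  226.03888973]), 'tool_rot': array([-3.14005695e+00, -1.80598205e-04,  3.77796135e-01]), 'force': array([-0.05565298, -0.31606326, -0.52326055]), 'ft_torque': array([-0.01115518,  0.00506609,  0.00022754]), 'opening': 91.78456975279612}
scene [[581.50090403   0.         321.3044363 ]
 [  0.         581.50090403 242.3180234 ]
 [  0.           0.           1.        ]] [1167.89228716  886.67769412 1392.94147313] [[-0.79826659  0.60211095 -0.01525929]
 [ 0.45780371  0.59009425 -0.66498462]
 [-0.3913901  -0.53782077 -0.74670115]]
top [[500.8259657    0.         317.28802221]
 [  0.         500.8259657  239.56446074]
 [  0.           0.           1.        ]] [ 317.36943327   -5.53510996 1420.38824993] [[ 0.01996624 -0.99979993 -0.00120778]
 [-0.98369772 -0.01942871 -0.17877727]
 [ 0.17871804  0.0047576  -0.98388883]]
```

View pics/scene0.png

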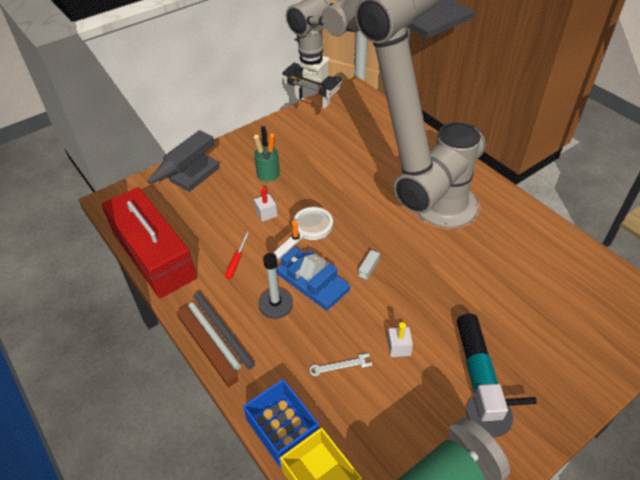

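View pics/top0.png

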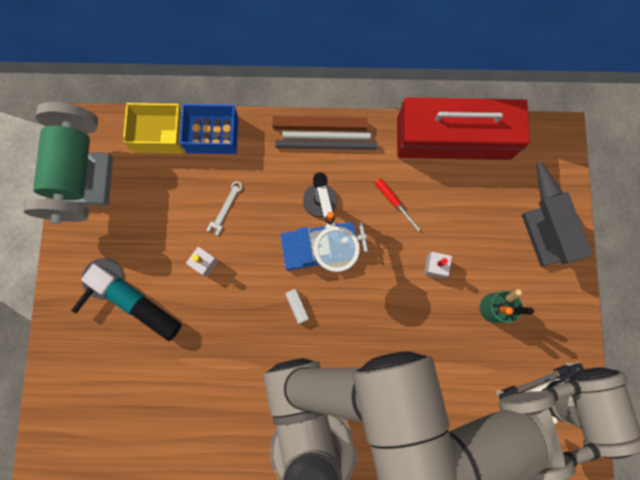

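The scene view shows the lamp column at (272,280), its post at (295,230), the lens at (313,222), the red pin at (265,195) and the scriber at (402,330). In the top view the collar is at (320,180), the post at (329,216), the lens at (335,249), the pin at (442,262) and the scriber at (198,258).

```bash
cat >h.py <<'E'
from station import *
import cv2,numpy as np
from scipy.spatial.transform import Rotation as Ro
class Cam:
    def __init__(s,n):
        c=get_calibration(n);s.K=np.array(c["mtx"]);s.rv=np.array(c["rvec"],float);s.t=np.array(c["tvec"],float).ravel()
        s.R=cv2.Rodrigues(s.rv)[0];s.C=-s.R.T@s.t
    def ray(s,u,v): return s.R.T@np.linalg.solve(s.K,[u,v,1.])
    def plane(s,u,v,z):
        r=s.ray(u,v);return s.C+r*(z-s.C[2])/r[2]
    def pts(s,d,m):
        v,u=np.nonzero(m&(d>0));r=(np.linalg.inv(s.K)@np.c_[u,v,np.ones(len(u))].T)*d[v,u]
        return (s.R.T@(r-s.t[:,None])).T
    def proj(s,P): return cv2.projectPoints(np.float64(P).reshape(-1,3),s.rv,s.t,s.K,None)[0][:,0]
cams={n:Cam(n) for n in("scene","top")}
def hsv(p): return cv2.cvtColor(p,cv2.COLOR_RGB2HSV)
def box(m,u0,v0,u1,v1):
    o=np.zeros_like(m);o[v0:v1,u0:u1]=m[v0:v1,u0:u1];return o
def tri(uvs,uvt):
    A=[];b=[]
    for c,uv in((cams["scene"],uvs),(cams["top"],uvt)):
        r=c.ray(*uv);r/=np.linalg.norm(r);M=np.eye(3)-np.outer(r,r);A.append(M);b.append(M@c.C)
    return np.linalg.solve(sum(A),sum(b))
E
python3 - <<'E'
from h import *
np.set_printoptions(precision=1,suppress=True)
D={n:np.load(n+"0.npz") for n in cams}
def rep(lbl,n,m,zmin,ztop):
    c=cams[n];d=D[n]["d"];P=c.pts(d,m);v,u=np.nonzero(m)
    T=P[P[:,2]>zmin]
    print(lbl,n,m.sum(),"uv",u.mean(),v.mean(),"z range",np.percentile(P[:,2],[2,50,98]),"high mean",T.mean(0) if len(T) else None, "plane",c.plane(u.mean(),v.mean(),ztop))
bx={"pin":dict(scene=(250,180,280,206),top=(432,252,455,272)),"scr":dict(scene=(392,315,412,345),top=(188,248,210,268)),
"post":dict(scene=(285,215,303,242),top=(322,208,338,225)),"collar":dict(scene=(260,250,282,272),top=(310,168,332,190)),}
for n in cams:
    H=hsv(D[n]["p"]).astype(int);h,s,v=H[...,0],H[...,1],H[...,2]
    ms=dict(pin=((h<7)|(h>172))&(s>130)&(v>80),scr=(h>20)&(h<35)&(s>130)&(v>80),post=(h>=5)&(h<18)&(s>150)&(v>100),collar=(v<50))
    for k,zm,zt in(("pin",105,111),("scr",105,111),("post",258,265),("collar",210,216)):
        rep(k,n,box(ms[k],*bx[k][n]),zm,zt)
    # lens ring by depth: points z 195..220
    m=np.ones_like(h,bool);b=dict(scene=(285,195,340,245),top=(300,220,370,280))[n]
    mm=box((s<60)&(v>170),*b);P=cams[n].pts(D[n]["d"],mm);ok=(P[:,2]>180)&(P[:,2]<225);Q=P[ok][:,:2]
    A=np.c_[2*Q,np.ones(len(Q))];x=np.linalg.lstsq(A,(Q**2).sum(1),rcond=None)[0];print("ring",n,len(Q),x[:2],np.sqrt(x[2]+x[:2]@x[:2]),np.median(P[ok][:,2]), (Q.min(0)+Q.max(0))/2)
c=[cv2.resize(D["top"]["p"][155:290,180:460],None,fx=2.8,fy=2.8,interpolation=2),]
cv2.imwrite("pics/c1.png",c[0][...,::-1])
E
```

```text
pin scene 73 uv 263.75342465753425 194.4931506849315 z range [ 26.8  88.8 110.4] high mean [ 507.  -334.6  108.1] plane [ 518.  -312.5  111. ]
scr scene 95 uv 401.12631578947367 329.46315789473687 z range [ -0.2  95.2 114.3] high mean [503.6 324.2 109.3] plane [514.6 332.6 111. ]
post scene 259 uv 290.4749034749035 226.96911196911196 z range [ -8.    0.7 264.9] high mean [591.6 -26.9 263.1] plane [608.6 -19.8 265. ]
collar scene 155 uv 269.94193548387096 260.8709677419355 z range [189.8 212.5 218.2] high mean [694.    0.1 214.2] plane [697.7   8.2 216. ]
ring scene 1029 [533.9 -42.8] 48.017523176758765 202.1214023766619 [544.1 -46.5]
pin top 50 uv 442.44 261.8 z range [ 73.6 107.8 115.7] high mean [ 504.6 -334.5  111.1] plane [ 502.2 -330.1  111. ]
scr top 44 uv 196.61363636363637 258.5 z range [ 74.6 109.1 117.5] high mean [500.2 321.5 111.9] plane [498.1 318.3 111. ]
post top 121 uv 331.24793388429754 216.21487603305786 z range [ -5.1   6.5 268.6] high mean [588.1 -29.2 264.2] plane [584.  -31.8 265. ]
collar top 132 uv 319.43939393939394 179.8560606060606 z range [204.  216.  221.4] high mean [688.3  -2.6 216.2] plane [687.8  -2.1 216. ]
ring top 1391 [516.8 -45.6] 40.12440252496594 204.36846622660613 [519.2 -45.9]
```

View pics/c1.png

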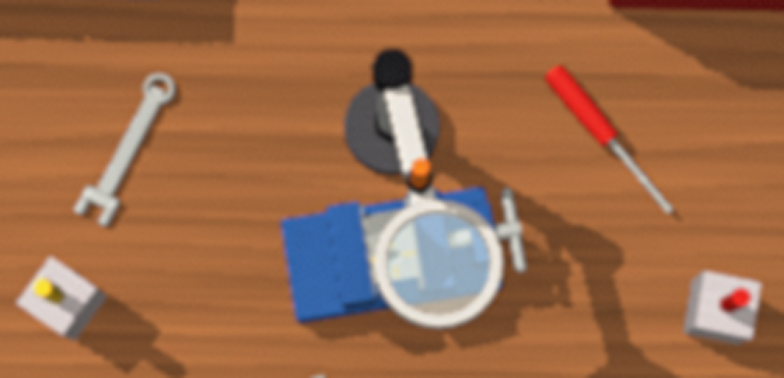

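Estimated positions: column axis (690,-1), post (588.5,-28.5), so the arm angle is about 0.26 rad and the lens sits at about (516,-47). I'll swing it left, away from the pin side. First I need a row calculator.

```bash
cat >>h.py <<'E'
np.set_printoptions(precision=2,suppress=True)
def rows(targets):
    """targets: (xyz, [roll,pitch,yaw]) -> rows relative to the present pose"""
    o=get_obs();R0=Ro.from_euler("xyz",o["tool_rot"])
    print("t",o["time_s"],"at",o["eef_pos"],o["tool_rot"],"F",o["force"],"open",o["opening"])
    for p,e in targets:
        t=R0.inv().apply(np.array(p)-o["eef_pos"]);r=(R0.inv()*Ro.from_euler("xyz",e)).as_rotvec()
        print("[%.1f,%.1f,%.1f,%.3f,%.3f,%.3f]"%(*t,*r), "n>=%.1f"%max(np.linalg.norm(t)/41.7,np.degrees(np.linalg.norm(r))/7.16))
E
python3 - <<'E'
from h import *
pi=np.pi
rows([((240,-430,330),(pi,0,.37)),((588.5,-28.5,310),(pi,0,.26))])
E
```

```text
t 0.1 at [ 193.6  -487.62  226.12] [-3.14 -0.    0.38] F [-0.9  -0.1   0.25] open 91.64550907011684
[64.4,-36.6,-103.8,-0.001,-0.000,0.008] n>=3.1
[536.4,-281.2,-83.4,-0.001,-0.000,0.118] n>=14.7
```

```bash
python3 -m handwheel '[[[64,-37,-104,0,0,0],[64,-37,-104,0,0,0],[64,-37,-104,0,0,0],[536,-281,-84,0,0,0.118],[536,-281,-84,0,0,0.118],[536,-281,-84,0,0,0.118],[536,-281,-84,0,0,0.118],[536,-281,-84,0,0,0.118]]]' 0; python3 - <<'E'
from h import *
pi=np.pi
rows([((588.5,-28.5,310),(pi,0,.26))])
E
```

```text
time_s: 0.77
eef_pos: [374.3, -274.2, 321.5]
tool_rot: [-3.141, 0.0, 0.259]
force: [0.3, -1.0, 0.3]
opening: 92.2
t 0.7667 at [ 374.31 -274.2   321.52] [-3.14  0.    0.26] F [ 0.34 -0.96  0.26] open 92.15677739347691
[270.0,-182.6,11.5,-0.000,0.000,-0.001] n>=7.8
```

```bash
python3 -m handwheel '[[[260,-176,11,0,0,0],[260,-176,11,0,0,0],[260,-176,11,0,0,0],[260,-176,11,0,0,0],[260,-176,11,0,0,0],[260,-176,11,0,0,0],[260,-176,11,0,0,0],[260,-176,11,0,0,0]]]'; python3 - <<'E'
from h import *
pi=np.pi
rows([((588.5,-28.5,232),(pi,0,.26))])
E
```

```text
time_s: 1.43
eef_pos: [581.3, -35.4, 309.6]
tool_rot: [-3.14, 0.001, 0.263]
force: [0.5, -0.1, -0.3]
opening: 91.8
t 1.4333 at [581.34 -35.35 309.58] [-3.14  0.    0.26] F [ 0.47 -0.08 -0.3 ] open 91.79133766596247
[8.7,-4.6,77.6,-0.002,0.001,0.003] n>=1.9
```

```bash
python3 -m handwheel '[[[8,-4,30,0,0,0],[8,-4,60,0,0,0],[8,-4,78,0,0,0],[8,-4,78,0,0,0],[8,-4,78,0,0,0]]]'; python3 -m handwheel '[[[0,0,0,0,0,0],[0,0,0,0,0,0],[0,0,0,0,0,0],[0,0,0,0,0,0],[0,0,0,0,0,0],[0,0,0,0,0,0],[0,0,0,0,0,0],[0,0,0,0,0,0]]]' 1;  python3 - <<'E'
from h import *
pi=np.pi
C=np.array([690,-1.]);o=get_obs();q=o["eef_pos"];d=q[:2]-C;print(np.hypot(*d),np.arctan2(-d[1],-d[0]))
th0=np.arctan2(-d[1],-d[0]);r=105
rows([((*(C-r*np.array([np.cos(t),np.sin(t)])),q[2]),(o["tool_rot"][0],o["tool_rot"][1],o["tool_rot"][2]+t-th0)) for t in th0-np.arange(1,14)*.105])
E
```

```text
time_s: 1.85
eef_pos: [586.0, -33.1, 232.0]
tool_rot: [-3.141, 0.002, 0.26]
force: [-0.0, 0.2, 0.5]
opening: 92.2
time_s: 2.52
eef_pos: [586.3, -33.3, 232.8]
tool_rot: [3.141, -0.0, 0.26]
force: [-0.2, -0.9, -0.2]
opening: 43.0
108.56195777319584 0.30161942479269177
t 2.5167 at [586.34 -33.25 232.76] [ 3.14 -0.    0.26] F [-0.19 -0.89 -0.18] open 42.990463287745904
[3.7,-11.2,-0.0,-0.000,-0.000,0.105] n>=0.8
[4.9,-22.1,-0.0,-0.000,-0.000,0.210] n>=1.7
[7.4,-32.9,-0.0,-0.000,-0.000,0.315] n>=2.5
[10.9,-43.3,-0.0,-0.000,-0.000,0.420] n>=3.4
[15.5,-53.3,-0.0,-0.000,-0.000,0.525] n>=4.2
[21.1,-62.8,-0.0,-0.000,-0.000,0.630] n>=5.0
[27.7,-71.6,-0.0,-0.000,-0.000,0.735] n>=5.9
[35.2,-79.7,-0.0,-0.000,-0.000,0.840] n>=6.7
[43.5,-87.0,-0.0,-0.000,-0.000,0.945] n>=7.6
[52.5,-93.4,-0.0,-0.000,-0.000,1.050] n>=8.4
[62.1,-98.7,-0.0,-0.000,-0.000,1.155] n>=9.2
[72.2,-103.1,-0.0,-0.000,-0.000,1.260] n>=10.1
[82.7,-106.3,-0.0,-0.000,-0.000,1.365] n>=10.9
```

```bash
python3 -m handwheel '[[[3,-4,0,0,0,0],[3,-4,0,0,0,0],[3,-4,0,0,0,0],[3,-4,0,0,0,0],[3,-4,0,0,0,0],[3,-4,0,0,0,0],[3,-4,0,0,0,0],[3,-4,0,0,0,0]]]' 1;  python3 - <<'E'
from h import *
pi=np.pi
C=np.array([690,-1.]);o=get_obs();q=o["eef_pos"];d=q[:2]-C;print(np.hypot(*d),np.arctan2(-d[1],-d[0]))
th0=np.arctan2(-d[1],-d[0]);r=105
rows([((*(C-r*np.array([np.cos(t),np.sin(t)])),q[2]),(o["tool_rot"][0],o["tool_rot"][1],o["tool_rot"][2]+t-th0)) for t in th0-np.arange(0,15)*.1])
E
```

```text
time_s: 3.18
eef_pos: [588.3, -28.7, 232.6]
tool_rot: [3.141, -0.0, 0.26]
force: [1.3, 0.1, -1.0]
opening: 15.0
105.4274490219589 0.26626933803917263
t 3.1833 at [588.29 -28.74 232.61] [ 3.14 -0.    0.26] F [ 1.28  0.11 -1.01] open 14.983382760835717
[0.4,-0.0,0.0,0.000,0.000,0.000] n>=0.0
[0.9,-10.5,-0.0,-0.000,-0.000,0.100] n>=0.8
[2.4,-20.9,-0.0,-0.000,-0.000,0.200] n>=1.6
[4.9,-31.1,-0.0,-0.000,-0.000,0.300] n>=2.4
[8.4,-40.9,-0.0,-0.000,-0.000,0.400] n>=3.2
[12.9,-50.4,-0.0,-0.000,-0.000,0.500] n>=4.0
[18.4,-59.4,-0.0,-0.000,-0.000,0.600] n>=4.8
[24.7,-67.8,-0.0,-0.000,-0.000,0.700] n>=5.6
[31.8,-75.5,-0.0,-0.000,-0.000,0.800] n>=6.4
[39.6,-82.5,-0.0,-0.000,-0.000,0.900] n>=7.2
[48.1,-88.7,-0.0,-0.000,-0.000,1.000] n>=8.0
[57.2,-94.0,-0.0,-0.000,-0.000,1.100] n>=8.8
[66.7,-98.3,-0.0,-0.000,-0.000,1.200] n>=9.6
[76.7,-101.7,-0.0,-0.000,-0.000,1.300] n>=10.4
[86.9,-104.1,-0.0,-0.000,-0.000,1.400] n>=11.2
```

```bash
python3 -m handwheel '[[[0.5,-10.5,0,0,0,0.1],[2,-21,0,0,0,0.2],[4.5,-31,0,0,0,0.3],[8,-41,0,0,0,0.4],[12.5,-50.4,0,0,0,0.5],[18,-59.4,0,0,0,0.6],[24.3,-67.8,0,0,0,0.7],[24.3,-67.8,0,0,0,0.7]]]';  python3 - <<'E'
from h import *
pi=np.pi
C=np.array([690,-1.]);o=get_obs();q=o["eef_pos"];d=q[:2]-C;print(np.hypot(*d),np.arctan2(-d[1],-d[0]))
th0=np.arctan2(-d[1],-d[0]);r=105
rows([((*(C-r*np.array([np.cos(t),np.sin(t)])),q[2]),(o["tool_rot"][0],o["tool_rot"][1],o["tool_rot"][2]+t-th0)) for t in th0-np.arange(0,9)*.1])
E
```

```text
time_s: 3.85
eef_pos: [596.9, 43.7, 232.7]
tool_rot: [-3.14, -0.005, -0.445]
force: [10.1, -2.7, -3.5]
opening: 15.4
103.22084891743538 -0.44744706466429385
t 3.85 at [596.94  43.66 232.65] [-3.14 -0.01 -0.44] F [10.07 -2.74 -3.5 ] open 15.436093922781724
[-1.8,-0.0,-0.0,0.000,0.000,0.000] n>=0.0
[-1.2,-10.5,0.0,-0.001,0.000,0.100] n>=0.8
[0.4,-20.9,0.0,-0.001,0.000,0.200] n>=1.6
[3.0,-31.0,0.1,-0.002,0.000,0.300] n>=2.4
[6.6,-40.9,0.1,-0.002,0.001,0.400] n>=3.2
[11.2,-50.3,0.1,-0.003,0.001,0.500] n>=4.0
[16.7,-59.2,0.2,-0.003,0.001,0.600] n>=4.8
[23.1,-67.6,0.2,-0.004,0.001,0.700] n>=5.6
[30.3,-75.2,0.3,-0.004,0.001,0.800] n>=6.4
```

```bash
python3 -m handwheel '[[[0.6,-10.5,0,0,0,0.1],[2.2,-21,0,0,0,0.2],[5,-31,0,0,0,0.3],[8.6,-41,0,0,0,0.4],[13.2,-50.4,0,0,0,0.5],[18.5,-59.4,0,0,0,0.6],[22,-63.5,0,0,0,0.65],[22,-63.5,0,0,0,0.65]]]';  python3 -m handwheel '[[[0,0,0,0,0,0],[0,0,0,0,0,0],[0,0,0,0,0,0],[0,0,0,0,0,0],[0,0,0,0,0,0]]]' 0.5; python3 - <<'E'
from h import *
C=np.array([690,-1.]);o=get_obs();q=o["eef_pos"];d=q[:2]-C;print(np.hypot(*d),np.arctan2(-d[1],-d[0]))
rows([])
E
```

```text
time_s: 4.52
eef_pos: [643.4, 90.1, 232.7]
tool_rot: [-3.14, -0.004, -1.093]
force: [6.5, -5.1, -1.8]
opening: 15.7
time_s: 4.93
eef_pos: [641.0, 91.5, 232.7]
tool_rot: [3.141, 0.0, -1.09]
force: [-0.1, 0.1, -0.0]
opening: 43.3
104.64045248020618 -1.0835178257788511
t 4.9333 at [641.    91.46 232.75] [ 3.14  0.   -1.09] F [-0.12  0.05 -0.02] open 43.29765203621788
```

```bash
python3 -m handwheel '[[[0,0,-30,0,0,0],[0,0,-60,0,0,0],[0,0,-90,0,0,0]]]' 0; python3 - <<'E'
from h import *
rows([((505,-335,230),(np.pi,0,.08))])
E
```

```text
time_s: 5.18
eef_pos: [640.7, 91.4, 323.6]
tool_rot: [3.14, 0.001, -1.09]
force: [1.1, -0.1, 0.3]
opening: 61.2
t 5.1833 at [640.74  91.39 323.6 ] [ 3.14  0.   -1.09] F [ 1.07 -0.11  0.28] open 61.16354430768137
[315.3,317.4,93.8,0.001,0.001,-1.170] n>=11.0
```

```bash
R='[315,317,80,0,0,-1.17]'; python3 -m handwheel '[[[315,317,80,0,0,-1.17],[315,317,80,0,0,-1.17],[315,317,80,0,0,-1.17],[315,317,80,0,0,-1.17],[315,317,80,0,0,-1.17],[315,317,80,0,0,-1.17],[315,317,80,0,0,-1.17],[315,317,80,0,0,-1.17]]]' 0; python3 - <<'E'
from h import *
rows([((505,-335,230),(np.pi,0,.08))])
E
```

```text
time_s: 5.85
eef_pos: [546.0, -207.7, 266.9]
tool_rot: [3.142, -0.0, -0.133]
force: [1.1, -0.4, 0.5]
opening: 91.2
t 5.85 at [ 546.02 -207.75  266.85] [ 3.14 -0.   -0.13] F [ 1.09 -0.4   0.51] open 91.23900738792284
[-23.8,131.6,36.9,0.000,-0.000,-0.213] n>=3.3
```

```bash
python3 -m handwheel '[[[-24,125,37,0,0,-0.213],[-24,125,37,0,0,-0.213],[-24,125,37,0,0,-0.213],[-24,125,37,0,0,-0.213],[-24,125,37,0,0,-0.213],[-24,125,37,0,0,-0.213],[-24,125,37,0,0,-0.213]]]' 0; python3 - <<'E'
from h import *
rows([((505,-335,230),(np.pi,0,.08))])
a=[]
for n in cams:
    p,d=snapshot(n);np.savez(n+"1.npz",p=p,d=d)
    b=dict(scene=(245,185,365,315),top=(270,200,390,290))[n]
    a.append(cv2.resize(p[b[1]:b[3],b[0]:b[2]],(400,430 if n=="scene" else 300),interpolation=2))
a[1]=cv2.copyMakeBorder(a[1],0,130,0,0,0);cv2.imwrite("pics/c2.png",np.hstack(a)[...,::-1])
E
```

```text
time_s: 6.43
eef_pos: [506.7, -325.5, 230.6]
tool_rot: [3.141, -0.001, 0.075]
force: [0.3, 0.7, -0.1]
opening: 91.8
t 6.4333 at [ 506.69 -325.48  230.58] [ 3.14 -0.    0.08] F [ 0.32  0.71 -0.13] open 91.82495413020267
[-2.4,9.4,0.6,0.000,-0.001,-0.005] n>=0.2
```

View pics/c2.png

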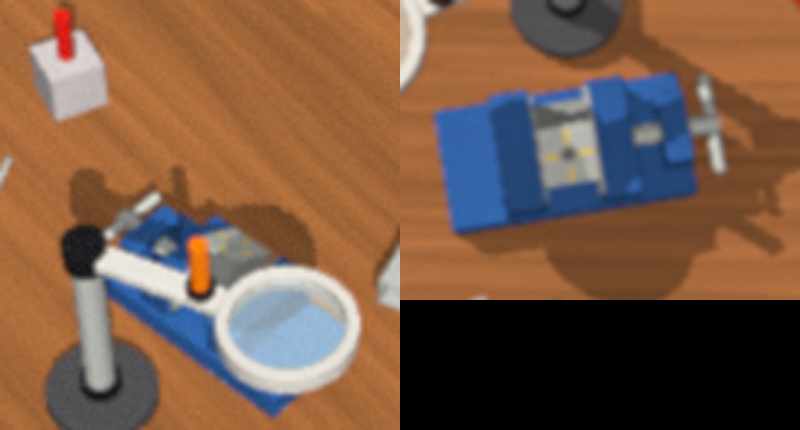

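The left half (scene) shows the lamp now clear over the vice's left side, with the pin upright in its stand. The right half (top) shows the block face with its yellow cross and the dark hole at crop (569,153), which is full-image pixel (320.7,245.9).

```bash
python3 - <<'E'
from h import *
c=cams["top"];D=np.load("top1.npz");p,d=D["p"],D["d"];H=hsv(p).astype(int);h,s,v=H[...,0],H[...,1],H[...,2]
hole=c.plane(320.7,245.9,97);print("hole",hole)
m=box(((v<75)),314,239,328,253);vv,uu=np.nonzero(m);print("dark",m.sum(),uu.mean(),vv.mean(),c.plane(uu.mean(),vv.mean(),97))
y=box((h>18)&(h<32)&(s>60)&(v>110),308,230,333,260);vv,uu=np.nonzero(y);print("yellow",y.sum(),uu.mean(),vv.mean(),(uu.min()+uu.max())/2,(vv.min()+vv.max())/2)
b=box((h>100)&(h<125)&(s>120),270,210,365,280);r=cv2.minAreaRect(cv2.findContours(cv2.morphologyEx(b.astype(np.uint8),3,np.ones((9,9))),0,1)[0][0]);print(r)
print("blue outline world z=~30",[c.plane(*q,30)[:2] for q in cv2.boxPoints(r)])
# points of blue base edges via depth: world rect
P=c.pts(d,b);rr=cv2.minAreaRect(np.float32(P[:,:2]));print("blue depth rect",rr)
f=box((s<60)&(v>120),311,228,331,258);P=c.pts(d,f);P=P[(P[:,2]>75)];
A=np.c_[P[:,:2],np.ones(len(P))]
w=np.ones(len(P),bool)
for _ in range(5):
    x=np.linalg.lstsq(A[w],P[w,2],rcond=None)[0];w=abs(A@x-P[:,2])<5
n=np.array([-x[0],-x[1],1]);n/=np.linalg.norm(n);print("face",w.sum(),n,"tilt",np.degrees(np.arccos(n[2])),"yaw",np.degrees(np.arctan2(-n[1],-n[0])),"z at hole",np.r_[hole[:2],1]@x,P[w].mean(0))
# scene: face via depth
c=cams["scene"];print("hole px scene",c.proj(hole))
# pin upd
for nme,bx in(("scene",(250,180,280,206)),("top",(432,252,455,272))):
    D=np.load(nme+"1.npz");H=hsv(D["p"]).astype(int);m=box(((H[...,0]<7)|(H[...,0]>172))&(H[...,1]>130)&(H[...,2]>80),*bx);print(nme,"pin px",m.sum())
s0=np.load("scene1.npz")["p"];m=box(((hsv(s0)[...,0]<7)|(hsv(s0)[...,0]>172))&(hsv(s0)[...,1]>130),250,180,280,210);vv,uu=np.nonzero(m)
k=vv<vv.min()+3;print("scene pin top px",uu[k].mean(),vv.min(),"axis",uu.mean(), cams["scene"].proj([[505,-335,111],[505,-335,83],[505,-335,55]]),uu.mean(),vv.mean(),vv.max())
E
```

```text
hole [540.69  -8.62  97.  ]
dark 0 nan nan [nan nan nan]
yellow 37 319.81081081081084 245.86486486486487 320.0 245.5
((319.48651123046875, 244.4188995361328), (38.14056396484375, 73.81514739990234), 80.53767395019531)
blue outline world z=~30 [array([590.53, 107.3 ]), array([629.75, -98.44]), array([ 522.1, -116.8]), array([483.86,  86.23])]
blue depth rect ((553.2443237304688, -4.5168609619140625), (102.86224365234375, 204.6949462890625), 10.23872184753418)
face 224 [-0.48 -0.11  0.87] tilt 29.23403791595276 yaw 13.387765582320498 z at hole 97.13109830969822 [541.26  -7.91  97.56]
hole px scene [[314.92 258.22]]
scene pin px 72
top pin px 0
scene pin top px 263.3333333333333 188 axis 263.7361111111111 [[263.31 188.97]
 [264.08 195.27]
 [264.84 201.44]] 263.7361111111111 194.56944444444446 202<stdin>:4: RuntimeWarning: Mean of empty slice.
  ret = ret.dtype.type(ret / rcount)
```

```bash
python3 - <<'E'
from h import *
rows([((505.3,-334.8,150),(np.pi,0,.178)),((505.3,-334.8,78),(np.pi,0,.178))])
E
```

```text
t 6.5333 at [ 506.88 -325.23  230.72] [ 3.14 -0.    0.08] F [-0.4  -0.25  0.57] open 92.27834938301383
[-2.4,9.4,80.7,0.001,-0.001,-0.102] n>=1.9
[-2.5,9.3,152.7,0.001,-0.001,-0.102] n>=3.7
```

```bash
python3 -m handwheel '[[[-2.4,9.4,30,0,0,-0.1],[-2.4,9.4,60,0,0,-0.1],[-2.4,9.4,90,0,0,-0.1],[-2.4,9.4,90,0,0,-0.1],[-2.4,9.4,90,0,0,-0.1]]]' 0; python3 - <<'E'
from h import *
p,d=snapshot("scene");cv2.imwrite("pics/c3.png",cv2.resize(p[130:220,210:320],None,fx=6,fy=6,interpolation=2)[...,::-1])
rows([((505.3,-334.8,78),(np.pi,0,.178))])
E
```

```text
time_s: 6.95
eef_pos: [504.3, -334.9, 139.5]
tool_rot: [-3.14, 0.002, 0.176]
force: [-0.0, 0.3, 1.7]
opening: 91.5
t 7.0 at [ 505.2  -335.86  141.27] [ 3.14 -0.    0.18] F [-0.22 -0.24  0.98] open 92.2097913311031
[0.2,-1.1,63.3,0.001,-0.001,-0.003] n>=1.5
```

View pics/c3.png

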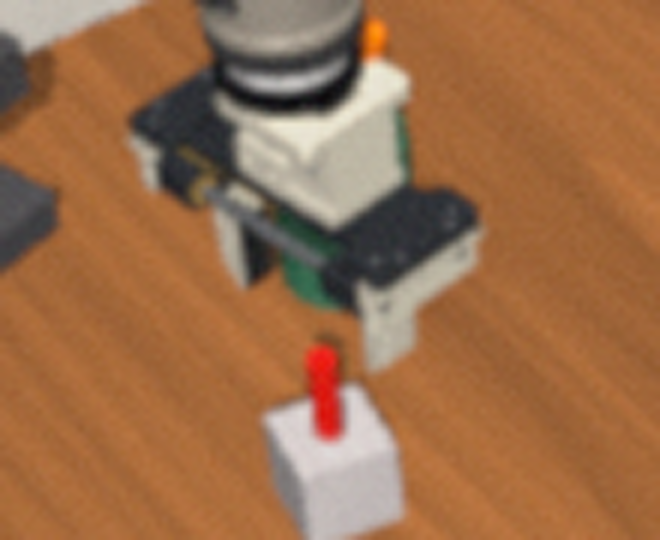

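The picture shows the open fingers straddling the red handle at (325,390). The tin is close to the gripper's right end, so I'll check that clearance before going down.

```bash
python3 - <<'E'
from h import *
for n,b in(("top",(475,280,540,325)),("scene",(245,120,285,185))):
    D=np.load(n+"0.npz");m=box(np.ones((480,640),bool),*b);P=cams[n].pts(D["d"],m);P=P[P[:,2]>20]
    print(n,len(P),"min/max",np.percentile(P,1,0),np.percentile(P,99,0)); Q=P[P[:,2]>105];print(" high",np.percentile(Q,1,0),np.percentile(Q,99,0))
E
```

```text
top 1024 min/max [ 349.72 -537.95   21.38] [ 429.56 -456.1   190.13]
 high [ 367.64 -529.61  108.26] [ 426.74 -464.47  191.14]
scene 920 min/max [ 349.99 -541.03   21.85] [ 432.11 -452.16  187.39]
 high [ 369.72 -527.4   106.91] [ 427.25 -462.31  189.53]
```

Clear. Descending and gripping.

```bash
python3 -m handwheel '[[[0,0,20,0,0,0],[0,0,40,0,0,0],[0,-0.5,63,0,0,0],[0,-0.5,63,0,0,0],[0,-0.5,63,0,0,0]]]' 0; python3 -m handwheel '[[[0,0,0,0,0,0],[0,0,0,0,0,0],[0,0,0,0,0,0],[0,0,0,0,0,0],[0,0,0,0,0,0],[0,0,0,0,0,0],[0,0,0,0,0,0],[0,0,0,0,0,0]]]' 1;  python3 -m handwheel '[[[0,0,0,0,0,0],[0,0,0,0,0,0],[0,0,0,0,0,0],[0,0,0,0,0,0],[0,0,0,0,0,0],[0,0,0,0,0,0]]]' 1; python3 - <<'E'
from h import *
rows([])
E
```

```text
time_s: 7.42
eef_pos: [504.9, -336.0, 78.4]
tool_rot: [3.141, -0.001, 0.174]
force: [0.1, -0.2, 0.2]
opening: 92.0
time_s: 8.08
eef_pos: [504.1, -335.9, 76.8]
tool_rot: [3.142, 0.0, 0.174]
force: [-0.5, -1.0, 1.0]
opening: 43.1
time_s: 8.58
eef_pos: [504.1, -335.9, 76.9]
tool_rot: [3.141, -0.0, 0.174]
force: [0.2, -0.4, 0.5]
opening: 17.2
t 8.5833 at [ 504.12 -335.92   76.86] [ 3.14 -0.    0.17] F [ 0.24 -0.38  0.55] open 17.168603240332903
```

```bash
python3 -m handwheel '[[[0,0,-20,0,0,0],[0,0,-40,0,0,0],[0,0,-60,0,0,0],[0,0,-100,0,0,0],[0,0,-120,0,0,0],[0,0,-120,0,0,0]]]'; python3 - <<'E'
from h import *
n=Ro.from_euler("xyz",[np.pi,-np.pi/6,.178]).apply([0,0,-1]);h=np.array([540.7,-7.8,97]);print(n)
rows([(h+n*(67+45),(np.pi,-np.pi/6,.178))])
E
```

```text
time_s: 9.08
eef_pos: [506.0, -337.4, 202.4]
tool_rot: [3.134, -0.006, 0.174]
force: [0.3, 0.1, -0.2]
opening: 17.3
[-0.49 -0.09  0.87]
t 9.0833 at [ 506.   -337.44  202.39] [ 3.13 -0.01  0.17] F [ 0.32  0.05 -0.22] open 17.281865496202347
[35.2,-318.5,6.2,0.009,0.517,-0.002] n>=7.7
```

```bash
python3 -m handwheel '[[[0,-80,0,0,0,0],[35,-318,6,0,0.52,0],[35,-318,6,0,0.52,0],[35,-318,6,0,0.52,0],[35,-318,6,0,0.52,0],[35,-318,6,0,0.52,0],[35,-318,6,0,0.52,0],[35,-318,6,0,0.52,0]]]';python3 -m handwheel '[[[0,0,0,0,0,0],[0,0,0,0,0,0],[0,0,0,0,0,0]]]'; python3 - <<'E'
from h import *
n=Ro.from_euler("xyz",[np.pi,-np.pi/6,.178]).apply([0,0,-1]);h=np.array([540.7,-7.8,97])
rows([(h+n*(67+45),(np.pi,-np.pi/6,.178))])
E
```

```text
time_s: 9.75
eef_pos: [481.0, -14.3, 189.4]
tool_rot: [-3.139, -0.518, 0.172]
force: [0.5, 0.5, -1.9]
opening: 17.4
time_s: 10.0
eef_pos: [483.5, -16.7, 190.5]
tool_rot: [3.141, -0.52, 0.175]
force: [-0.2, 0.2, -0.2]
opening: 17.1
t 10.0 at [483.49 -16.71 190.5 ] [ 3.14 -0.52  0.17] F [-0.22  0.2  -0.22] open 17.085483717255045
[3.4,1.4,-2.1,0.002,0.004,-0.003] n>=0.1
```

```bash
python3 -m handwheel '[[[3.4,1.4,10,0,0.004,-0.003],[3.4,1.4,20,0,0.004,-0.003],[3.4,1.4,29,0,0.004,-0.003],[3.4,1.4,29,0,0.004,-0.003],[3.4,1.4,29,0,0.004,-0.003],[3.4,1.4,29,0,0.004,-0.003]]]'; python3 - <<'E'
from h import *
n=Ro.from_euler("xyz",[np.pi,-np.pi/6,.178]).apply([0,0,-1]);h=np.array([540.7,-7.8,97])
rows([(h+n*(67+12),(np.pi,-np.pi/6,.178))])
a=[]
for nm,b in(("scene",(270,210,360,300)),("top",(280,205,370,295))):
    p,d=snapshot(nm);np.savez(nm+"2.npz",p=p,d=d);a.append(cv2.resize(p[b[1]:b[3],b[0]:b[2]],(400,400),interpolation=2))
    print(nm,cams[nm].proj(h),(cams[nm].proj(h)-b[:2])*400/90)
    o=get_obs();z=Ro.from_euler("xyz",o["tool_rot"]).apply([0,0,1]);print(" tip exp",(cams[nm].proj([o["eef_pos"]+z*67,o["eef_pos"]+z*22])-b[:2])*400/90)
cv2.imwrite("pics/c4.png",np.hstack(a)[...,::-1])
E
```

```text
time_s: 10.5
eef_pos: [500.8, -15.6, 167.3]
tool_rot: [3.14, -0.524, 0.176]
force: [-0.6, 0.2, -1.1]
opening: 17.4
t 10.5 at [500.84 -15.6  167.28] [ 3.14 -0.52  0.18] F [-0.6   0.18 -1.06] open 17.396131225713685
[0.0,-0.6,2.2,0.002,-0.000,-0.001] n>=0.1
scene [[315.08 258.39]] [[200.36 215.06]]
 tip exp [[206.5  196.09]
 [229.14 137.32]]
top [[320.39 245.89]] [[179.53 181.73]]
 tip exp [[182.41 189.45]
 [188.82 216.5 ]]
```

View pics/c4.png

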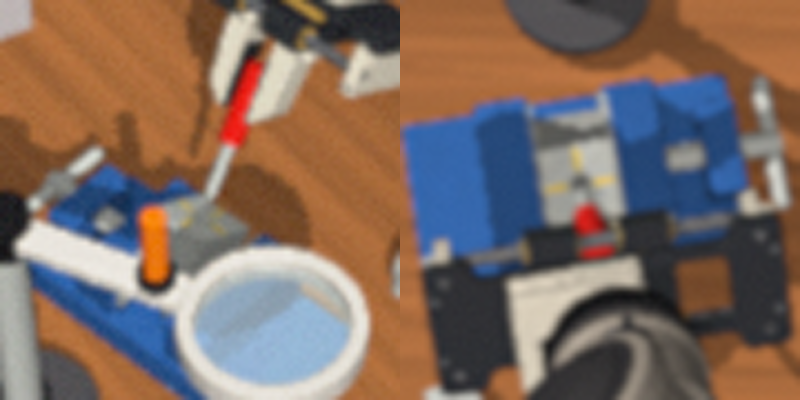

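Both views (scene half: tip at (208,197); top half: tip just below the hole at (577,181)) agree with the expected tip position to within about 1 mm. Inserting slowly.

```bash
python3 -m handwheel '[[[0,-0.5,4,0,0,0],[0,-0.5,8,0,0,0],[0,-0.5,12,0,0,0],[0,-0.5,15,0,0,0],[0,-0.5,18,0,0,0],[0,-0.5,20,0,0,0],[0,-0.5,20,0,0,0]]]'; python3 - <<'E'
from h import *
R=Ro.from_euler("xyz",get_obs()["tool_rot"]);o=get_obs();print("tool F",R.inv().apply(o["force"]),"M",R.inv().apply(o["ft_torque"]))
n=Ro.from_euler("xyz",[np.pi,-np.pi/6,.178]).apply([0,0,-1]);h=np.array([540.7,-7.8,97])
rows([(h+n*(67-45),(np.pi,-np.pi/6,.178))])
E
```

```text
time_s: 11.18
eef_pos: [510.6, -12.6, 149.5]
tool_rot: [3.14, -0.523, 0.177]
force: [0.7, 0.6, -1.3]
opening: 17.1
tool F [ 0.04 -0.47  1.58] M [ 0.03 -0.4   0.02]
t 11.1833 at [510.62 -12.64 149.49] [ 3.14 -0.52  0.18] F [ 0.73  0.61 -1.35] open 17.063295398381555
[0.1,0.5,38.7,0.002,0.000,-0.000] n>=0.9
```

```bash
python3 -m handwheel '[[[0,0,4,0,0,0],[0,0,8,0,0,0],[0,0,12,0,0,0],[0,0,16,0,0,0],[0,0,20,0,0,0],[0,0,20,0,0,0]]]'; python3 - <<'E'
from h import *
R=Ro.from_euler("xyz",get_obs()["tool_rot"]);o=get_obs();print("tool F",R.inv().apply(o["force"]),"M",R.inv().apply(o["ft_torque"]))
n=Ro.from_euler("xyz",[np.pi,-np.pi/6,.178]).apply([0,0,-1]);h=np.array([540.7,-7.8,97])
rows([(h+n*(67-45),(np.pi,-np.pi/6,.178))])
E
```

```text
time_s: 11.68
eef_pos: [520.5, -11.0, 131.8]
tool_rot: [3.14, -0.523, 0.177]
force: [-0.5, -1.5, -2.1]
opening: 17.3
tool F [-1.67  1.43  1.44] M [-0.36 -0.77  0.05]
t 11.6833 at [520.5  -11.01 131.84] [ 3.14 -0.52  0.18] F [-0.46 -1.54 -2.08] open 17.252284161159274
[0.3,0.4,18.4,0.002,0.001,-0.001] n>=0.4
```

```bash
python3 -m handwheel '[[[0,0,4,0,0,0],[0,0,8,0,0,0],[0,0,12,0,0,0],[0,0,15,0,0,0],[0,0,15,0,0,0]]]'; python3 - <<'E'
from h import *
R=Ro.from_euler("xyz",get_obs()["tool_rot"]);o=get_obs();print("tool F",R.inv().apply(o["force"]),"M",R.inv().apply(o["ft_torque"]))
n=Ro.from_euler("xyz",[np.pi,-np.pi/6,.178]).apply([0,0,-1]);h=np.array([540.7,-7.8,97])
rows([(h+n*(67-45),(np.pi,-np.pi/6,.178))])
E
```

```text
time_s: 12.1
eef_pos: [527.9, -9.8, 119.0]
tool_rot: [3.14, -0.523, 0.177]
force: [-1.3, -3.0, -4.5]
opening: 17.5
tool F [-3.76  2.68  2.99] M [-0.49 -0.96  0.01]
t 12.1 at [527.92  -9.77 118.99] [ 3.14 -0.52  0.18] F [-1.26 -2.95 -4.47] open 17.46130391604224
[0.2,0.3,3.5,0.002,0.000,-0.001] n>=0.1
```

```bash
for z in 1; do python3 -m handwheel '[[[0,0,1.5,0,0,0],[0,0,3,0,0,0],[0,0,4,0,0,0],[0,0,5,0,0,0],[0,0,5,0,0,0]]]'; done; python3 - <<'E'
from h import *
R=Ro.from_euler("xyz",get_obs()["tool_rot"]);o=get_obs();print("tool F",R.inv().apply(o["force"]),"M",R.inv().apply(o["ft_torque"]))
n=Ro.from_euler("xyz",[np.pi,-np.pi/6,.178]).apply([0,0,-1]);h=np.array([540.7,-7.8,97])
rows([(h+n*(67-45),(np.pi,-np.pi/6,.178))])
E
```

```text
time_s: 12.52
eef_pos: [529.9, -9.4, 115.9]
tool_rot: [3.139, -0.525, 0.178]
force: [-12.4, -5.0, 9.0]
opening: 18.0
tool F [ -6.81   2.81 -14.34] M [-0.61 -1.61  0.04]
t 12.5167 at [529.91  -9.45 115.94] [ 3.14 -0.52  0.18] F [-12.38  -5.04   9.01] open 17.953723080229896
[-0.0,0.3,-0.1,0.003,-0.001,-0.000] n>=0.0
```

```bash
python3 -m handwheel '[[[0.5,0,1,0,0,0],[0.5,0,1.5,0,0,0],[0.5,0,1.5,0,0,0]]]'; python3 -m handwheel '[[[0,0,-2,0,0,0],[0,0,-2,0,0,0],[0,0,-2,0,0,0],[0,0,-2,0,0,0],[0,0,-2,0,0,0],[0,0,-2,0,0,0],[0,0,-2,0,0,0],[0,0,-2,0,0,0]]]' 0.4;  python3 - <<'E'
from h import *
rows([])
E
```

```text
time_s: 12.77
eef_pos: [531.0, -9.3, 115.9]
tool_rot: [3.138, -0.526, 0.178]
force: [-22.0, -6.1, 21.9]
opening: 17.2
time_s: 13.43
eef_pos: [530.6, -9.2, 116.0]
tool_rot: [3.14, -0.524, 0.177]
force: [-0.3, -0.3, -0.1]
opening: 54.7
t 13.4333 at [530.56  -9.22 115.96] [ 3.14 -0.52  0.18] F [-0.28 -0.33 -0.06] open 54.6865932409692
```

Now I'll retract along the axis, then check the seating.

```bash
python3 -m handwheel '[[[0,0,-15,0,0,0],[0,0,-40,0,0,0],[0,0,-70,0,0,0],[0,0,-110,0,0,0],[0,0,-150,0,0,0],[0,0,-180,0,0,0],[0,0,-200,0,0,0],[0,0,-200,0,0,0]]]' 0.4; python3 - <<'E'
from h import *
a=[]
n=Ro.from_euler("xyz",[np.pi,-np.pi/6,.178]).apply([0,0,-1]);h=np.array([540.7,-7.8,97])
for nm,b in(("scene",(270,210,360,300)),("top",(280,205,370,295))):
    p,d=snapshot(nm);np.savez(nm+"3.npz",p=p,d=d);a.append(cv2.resize(p[b[1]:b[3],b[0]:b[2]],(400,400),interpolation=2))
    print(nm,"shoulder,top exp",(cams[nm].proj([h,h+56*n])-b[:2])*400/90)
    H=hsv(p).astype(int);m=box(((H[...,0]<7)|(H[...,0]>172))&(H[...,1]>130)&(H[...,2]>80),*b);P=cams[nm].pts(d,m);v,u=np.nonzero(m)
    print(m.sum(),"u",u.min(),u.max(),"v",v.min(),v.max(),"axial span",np.percentile((P-h)@n,[2,98]),"off",np.median(P-h-np.outer((P-h)@n,n),0))
cv2.imwrite("pics/c5.png",np.hstack(a)[...,::-1])
rows([])
E
```

```text
time_s: 14.1
eef_pos: [432.2, -27.4, 293.4]
tool_rot: [3.134, -0.53, 0.179]
force: [0.9, -1.4, -0.3]
opening: 54.9
scene shoulder,top exp [[200.36 215.06]
 [228.24 142.14]]
117 u 314 324 v 241 259 axial span [-1.06 56.08] off [1.08 3.96 0.81]
top shoulder,top exp [[179.53 181.73]
 [187.6  214.87]]
74 u 318 325 v 245 257 axial span [ 9.24 59.51] off [1.62 1.38 1.13]
t 14.2 at [432.   -26.8  289.58] [ 3.14 -0.53  0.18] F [-0.12  0.29 -0.44] open 54.88669508191038
```

View pics/c5.png

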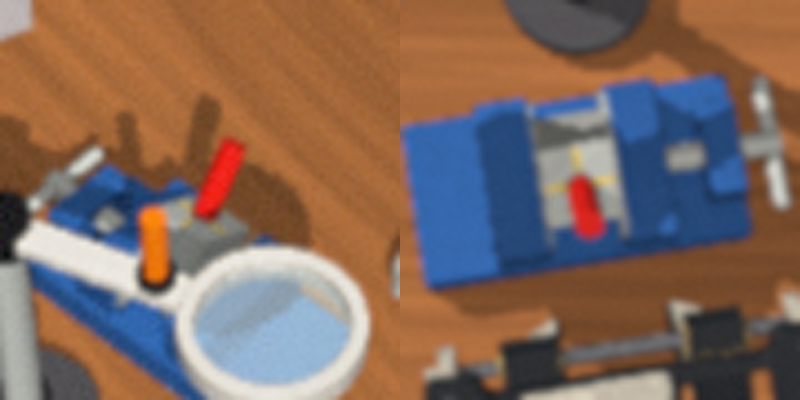

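Seated: the handle spans −1 to 56 mm along the axis, the red shoulder touches the block face at (207,213) in the scene half, and the top is at about (513,-12.5,145.5). Next I'll locate the lamp at its present angle.

```bash
cat >>h.py <<'E'
def lens(D,r=18.):
    """lens centre and post from both views (ring pixels with depth at 185..222)"""
    for n in cams:
        c=cams[n];p,d=D[n]["p"],D[n]["d"];H=hsv(p).astype(int);h,s,v=H[...,0],H[...,1],H[...,2]
        P=np.full((480,640,3),0.);ok=d>0;P[ok]=c.pts(d,ok)
        reg=(P[...,0]>450)&(P[...,0]<720)&(abs(P[...,1])<240)
        m=(reg&(s<70)&(v>150)&(P[...,2]>185)&(P[...,2]<222)).astype(np.uint8)
        cs,_=cv2.findContours(m,cv2.RETR_EXTERNAL,cv2.CHAIN_APPROX_NONE)
        if cs:
            k=max(cs,key=cv2.contourArea)[:,0];Q=np.array([c.plane(*q,205)[:2] for q in k])
            w=np.ones(len(Q),bool)
            for _ in range(8):
                x=np.linalg.lstsq(np.c_[2*Q[w],np.ones(w.sum())],(Q[w]**2).sum(1),rcond=None)[0];R=np.sqrt(x[2]+x[:2]@x[:2])
                e=abs(np.hypot(*(Q-x[:2]).T)-R);w=e<max(3,np.percentile(e,60))
            print(n,"lens",x[:2],"r",R,w.sum(),len(Q))
        m=reg&(h>=5)&(h<18)&(s>170)&(v>120)&(P[...,2]>255)&(P[...,2]<275);print(n,"post",m.sum(),P[m].mean(0) if m.any() else None)
E
python3 - <<'E'
from h import *
lens({n:np.load(n+"3.npz") for n in cams}); print("initial");lens({n:np.load(n+"0.npz") for n in cams})
rows([((560,80,330),(np.pi,0,-1.09)),((641,91.5,310),(np.pi,0,-1.09))])
E
```

```text
scene lens [628.71 137.88] r 74.59015691358486 117 196
scene post 28 [645.56  92.59 262.45]
top lens [609.5  157.05] r 55.480935512764646 120 132
top post 35 [642.27  90.05 265.18]
initial
scene lens [530.71 -46.55] r 65.48336636366257 98 163
scene post 25 [592.11 -26.89 262.24]
top lens [516.64 -46.79] r 55.18838439998219 120 133
top post 31 [587.36 -29.39 263.67]
t 14.2 at [432.   -26.8  289.58] [ 3.14 -0.53  0.18] F [-0.12  0.29 -0.44] open 54.88669508191038
[145.6,-82.7,37.4,-0.330,-0.454,1.236] n>=10.9
[206.3,-79.9,95.7,-0.330,-0.454,1.236] n>=10.9
```

```bash
python3 -m handwheel '[[[146,-83,37,-0.33,-0.454,1.236],[146,-83,37,-0.33,-0.454,1.236],[146,-83,37,-0.33,-0.454,1.236],[146,-83,37,-0.33,-0.454,1.236],[146,-83,37,-0.33,-0.454,1.236],[146,-83,37,-0.33,-0.454,1.236],[146,-83,37,-0.33,-0.454,1.236],[146,-83,37,-0.33,-0.454,1.236]]]' 0.4; python3 - <<'E'
from h import *
rows([((560,80,330),(np.pi,0,-1.09)),((641.3,91,310),(np.pi,0,-1.09))])
E
```

```text
time_s: 14.87
eef_pos: [562.3, 84.0, 327.9]
tool_rot: [-3.05, -0.229, -0.514]
force: [-0.8, -0.9, 0.0]
opening: 54.9
t 14.8667 at [562.28  84.01 327.87] [-3.05 -0.23 -0.51] F [-0.79 -0.92  0.  ] open 54.85332305062198
[0.5,4.4,-2.5,-0.154,-0.196,0.583] n>=5.1
[59.6,-41.8,36.2,-0.154,-0.196,0.583] n>=5.1
```

```bash
python3 -m handwheel '[[[0,2,-2,-0.154,-0.196,0.583],[0,2,-2,-0.154,-0.196,0.583],[0,2,-2,-0.154,-0.196,0.583],[60,-42,36,-0.154,-0.196,0.583],[60,-42,36,-0.154,-0.196,0.583],[60,-42,36,-0.154,-0.196,0.583],[60,-42,36,-0.154,-0.196,0.583],[60,-42,36,-0.154,-0.196,0.583]]]'; python3 -m handwheel '[[[0,0,0,0,0,0],[0,0,0,0,0,0]]]'; python3 - <<'E'
from h import *
rows([((641.3,91,233),(np.pi,0,-1.09))])
E
```

```text
time_s: 15.53
eef_pos: [639.5, 88.1, 309.3]
tool_rot: [3.14, -0.001, -1.086]
force: [-0.7, -0.6, 1.6]
opening: 55.1
time_s: 15.7
eef_pos: [638.5, 88.1, 315.4]
tool_rot: [-3.135, -0.005, -1.087]
force: [0.8, -0.1, 1.4]
opening: 55.1
t 15.7 at [638.51  88.12 315.43] [-3.13 -0.   -1.09] F [ 0.79 -0.14  1.39] open 55.06881827817143
[-1.6,-3.3,82.4,-0.007,-0.005,0.003] n>=2.0
```

```bash
python3 -m handwheel '[[[-1,-3,20,0,0,0],[-1,-3,45,0,0,0],[-1,-3,65,0,0,0],[-1,-3,77,0,0,0],[-1,-3,77,0,0,0],[-1,-3,77,0,0,0]]]'; python3 - <<'E'
from h import *
rows([((641.3,91,233),(np.pi,0,-1.09))])
E
```

```text
time_s: 16.2
eef_pos: [641.4, 90.1, 238.1]
tool_rot: [-3.136, -0.004, -1.088]
force: [-0.3, 0.1, 0.5]
opening: 55.1
t 16.2 at [641.4   90.07 238.11] [-3.14 -0.   -1.09] F [-0.28  0.1   0.5 ] open 55.056346210110526
[-0.9,-0.3,5.1,-0.006,-0.004,0.002] n>=0.1
```

Close on the post, then work out the swing back.

```bash
python3 -m handwheel '[[[-0.5,-0.5,5,-0.005,-0.004,0],[-0.5,-0.5,5,-0.005,-0.004,0],[-0.5,-0.5,5,-0.005,-0.004,0],[-0.5,-0.5,5,-0.005,-0.004,0],[-0.5,-0.5,5,-0.005,-0.004,0],[-0.5,-0.5,5,-0.005,-0.004,0],[-0.5,-0.5,5,-0.005,-0.004,0],[-0.5,-0.5,5,-0.005,-0.004,0]]]' 1; python3 - <<'E'
from h import *
C=np.array([690.8,-3.]);o=get_obs();q=o["eef_pos"];d=q[:2]-C;th0=np.arctan2(-d[1],-d[0]);print(np.hypot(*d),th0)
r=np.hypot(*d)
rows([((*(C-r*np.array([np.cos(t),np.sin(t)])),q[2]),(o["tool_rot"][0],o["tool_rot"][1],o["tool_rot"][2]+t-th0)) for t in th0+np.arange(1,9)*.1])
E
```

```text
time_s: 16.87
eef_pos: [642.4, 90.6, 231.0]
tool_rot: [3.14, 0.001, -1.088]
force: [0.5, 0.2, 1.3]
opening: 15.4
105.38763962530018 -1.0935972341078886
t 16.8667 at [642.4   90.61 231.01] [ 3.14  0.   -1.09] F [0.53 0.15 1.33] open 15.363620484730195
[0.5,10.5,0.0,-0.000,0.000,-0.100] n>=0.8
[2.0,20.9,0.0,-0.000,0.000,-0.200] n>=1.6
[4.5,31.2,0.0,-0.000,0.000,-0.300] n>=2.4
[8.1,41.1,0.0,-0.000,0.001,-0.400] n>=3.2
[12.6,50.6,0.1,-0.000,0.001,-0.500] n>=4.0
[18.1,59.6,0.1,-0.001,0.001,-0.600] n>=4.8
[24.4,68.0,0.1,-0.001,0.001,-0.700] n>=5.6
[31.5,75.8,0.1,-0.001,0.001,-0.800] n>=6.4
```

```bash
python3 -m handwheel '[[[0.5,10.5,0,0,0,-0.1],[2,20.9,0,0,0,-0.2],[4.5,31.2,0,0,0,-0.3],[8.1,41.1,0,0,0,-0.4],[12.6,50.6,0,0,0,-0.5],[18.1,59.6,0,0,0,-0.6],[24.4,68,0,0,0,-0.7],[24.4,68,0,0,0,-0.7]]]'; python3 - <<'E'
from h import *
C=np.array([690.8,-3.]);o=get_obs();q=o["eef_pos"];d=q[:2]-C;th0=np.arctan2(-d[1],-d[0]);print(np.hypot(*d),th0)
r=np.hypot(*d)
rows([((*(C-r*np.array([np.cos(t),np.sin(t)])),q[2]),(o["tool_rot"][0],o["tool_rot"][1],o["tool_rot"][2]+t-th0)) for t in [*(th0+np.arange(1,5)*.1),.0535]])
E
```

```text
time_s: 17.53
eef_pos: [592.4, 36.1, 231.0]
tool_rot: [3.14, 0.003, -0.386]
force: [-2.0, -0.9, 0.0]
opening: 15.4
105.83259546574676 -0.37827908480376976
t 17.5333 at [592.45  36.09 231.01] [ 3.14  0.   -0.39] F [-1.97 -0.92  0.04] open 15.42037443537443
[0.6,10.6,0.0,-0.000,0.000,-0.100] n>=0.8
[2.3,21.0,0.0,-0.001,0.000,-0.200] n>=1.6
[5.0,31.2,0.0,-0.001,0.001,-0.300] n>=2.4
[8.7,41.2,0.0,-0.001,0.001,-0.400] n>=3.2
[10.0,44.2,0.0,-0.001,0.001,-0.432] n>=3.5
```

```bash
python3 -m handwheel '[[[0.6,10.6,0,0,0,-0.1],[2.3,21,0,0,0,-0.2],[5,31.2,0,0,0,-0.3],[8.7,41.2,0,0,0,-0.4],[10,44.2,0,0,0,-0.43],[10,44.2,0,0,0,-0.43],[10,44.2,0,0,0,-0.43]]]'; python3 - <<'E'
from h import *
C=np.array([690.8,-3.]);o=get_obs();q=o["eef_pos"];d=q[:2]-C;th0=np.arctan2(-d[1],-d[0]);print(np.hypot(*d),th0)
rows([])
D={}
for n in cams: p,d=snapshot(n);D[n]=dict(p=p,d=d)
lens(D);cv2.imwrite("pics/c6.png",cv2.resize(D["scene"]["p"][180:300,240:380],None,fx=5,fy=5,interpolation=2)[...,::-1])
E
```

```text
time_s: 18.12
eef_pos: [584.6, -7.7, 231.0]
tool_rot: [3.141, 0.006, 0.038]
force: [-7.0, -2.9, 3.5]
opening: 15.3
106.33493098682514 0.04413006144068092
t 18.1167 at [584.57  -7.69 230.99] [3.14 0.01 0.04] F [-6.99 -2.86  3.53] open 15.255480720103522
scene lens [517.75  -8.1 ] r 61.56776651301237 62 99
scene post 0 None
top lens [539.12  -7.54] r 32.92208743848383 48 80
top post 0 None
```

View pics/c6.png

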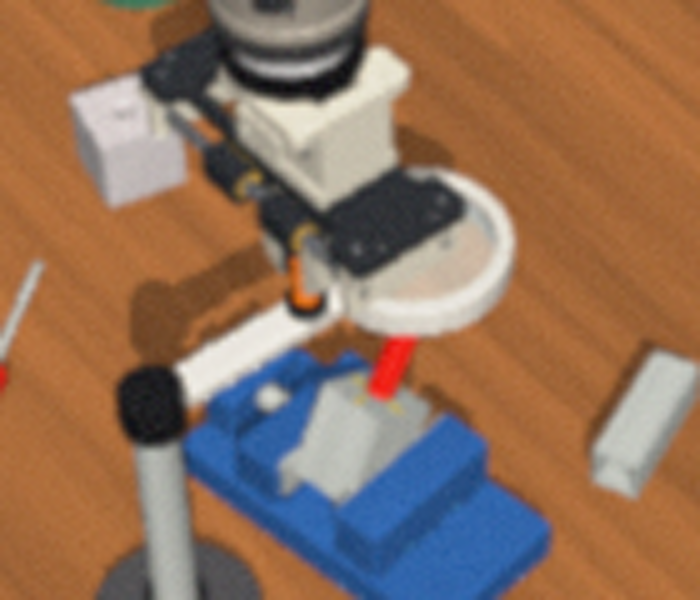

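The arm is almost on target (angle 0.042 against 0.0535), and the seated pin stands below the lens. I'll nudge it, let go, withdraw upwards and measure.

```bash
python3 -m handwheel '[[[0.8,1.4,0,0,0,-0.012],[0.8,1.4,0,0,0,-0.012],[0.8,1.4,0,0,0,-0.012]]]'; python3 -m handwheel '[[[0.8,0,0,0,0,0],[0.8,0,0,0,0,0],[0.8,0,0,0,0,0],[0.8,0,0,0,0,0],[0.8,0,0,0,0,0],[0.8,0,0,0,0,0]]]' 0.4;python3 -m handwheel '[[[0,0,-20,0,0,0],[0,0,-50,0,0,0],[0,0,-90,0,0,0],[-40,40,-110,0,0,0],[-80,80,-110,0,0,0],[-110,120,-110,0,0,0],[-140,160,-110,0,0,0],[-140,190,-110,0,0,0]]]'; python3 -m handwheel '[[[-40,40,0,0,0,0],[-80,80,0,0,0,0],[-90,120,0,0,0,0],[-90,150,0,0,0,0],[-90,150,0,0,0,0]]]'; python3 - <<'E'
from h import *
rows([])
D={}
for n in cams: p,d=snapshot(n);D[n]=dict(p=p,d=d);np.savez(n+"4.npz",p=p,d=d)
lens(D);cv2.imwrite("pics/c7.png",np.hstack([cv2.resize(D["scene"]["p"][180:300,240:360],(400,400),interpolation=2),cv2.resize(D["top"]["p"][160:290,270:400],(400,400),interpolation=2)])[...,::-1])
E
```

```text
time_s: 18.47
eef_pos: [584.6, -8.3, 231.0]
tool_rot: [-3.141, 0.008, 0.051]
force: [-11.3, -0.8, 4.5]
opening: 15.2
time_s: 18.97
eef_pos: [587.7, -8.6, 230.9]
tool_rot: [-3.141, 0.002, 0.053]
force: [-0.1, 0.4, -0.6]
opening: 50.5
time_s: 19.63
eef_pos: [468.0, -175.4, 341.8]
tool_rot: [3.141, 0.001, 0.055]
force: [2.4, -1.0, 0.2]
opening: 55.0
time_s: 20.05
eef_pos: [386.2, -334.2, 340.9]
tool_rot: [3.14, 0.002, 0.049]
force: [-0.6, 1.0, -1.2]
opening: 55.1
t 20.05 at [ 386.22 -334.19  340.94] [3.14 0.   0.05] F [-0.6   0.98 -1.2 ] open 55.05171343643269
scene lens [540.19 -15.56] r 75.03130604225836 103 172
scene post 24 [588.93  -4.62 262.18]
top lens [511.47  -9.85] r 55.185660723207114 120 134
top post 25 [583.12  -7.14 265.17]
```

View pics/c7.png

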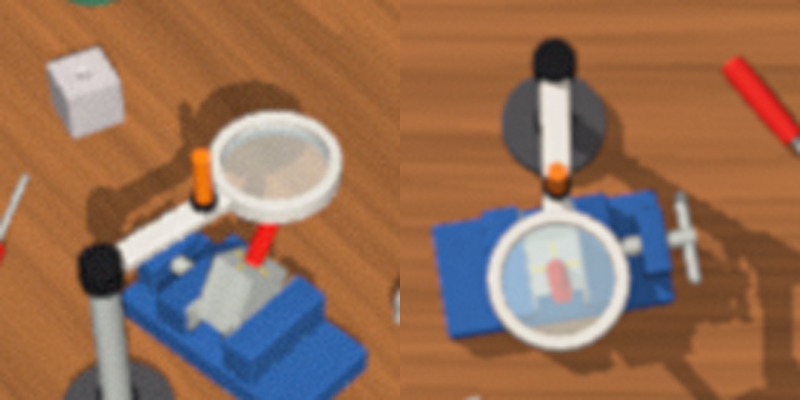

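The top half shows the lens ring at (559,279) with the red handle top slightly to its right. The fit gives lens y = −9.9 and pin top about −12.7. I'll measure the pin top exactly from the unobstructed picture and fine-tune.

```bash
python3 - <<'E'
from h import *
n=Ro.from_euler("xyz",[np.pi,-np.pi/6,.178]).apply([0,0,-1]);h=np.array([540.7,-7.8,97])
for nm,b in(("scene",(270,210,360,300)),("top",(280,205,370,295))):
    D=np.load(nm+"3.npz");H=hsv(D["p"]).astype(int);m=box(((H[...,0]<7)|(H[...,0]>172))&(H[...,1]>110)&(H[...,2]>60),*b);v,u=np.nonzero(m)
    q=np.array([[a,u[v==a].min(),u[v==a].max(),u[v==a].mean()] for a in np.unique(v)]);print(nm,q[:,0].min(),q[:,0].max(),"centroid",u.mean(),v.mean())
    # silhouette centroid ~ handle centre (28 along): ray at that height
    P=cams[nm].plane(u.mean(),v.mean(),97+28*n[2]);print("centre ->hole",P-28*n,"->top",P+28*n)
rows([((587.2,-10.2,300),(np.pi,0,.07))])
E
```

```text
scene 241.0 261.0 centroid 318.4754098360656 250.18032786885246
centre ->hole [539.92  -7.49  97.  ] ->top [512.36 -12.45 145.5 ]
top 223.0 257.0 centroid 321.2564102564103 250.7051282051282
centre ->hole [537.61  -7.79  97.  ] ->top [510.05 -12.74 145.5 ]
t 20.15 at [ 387.3  -331.96  340.43] [-3.14  0.    0.05] F [ 0.69 -0.18 -0.37] open 55.095142335114744
[215.7,-311.4,40.0,-0.001,0.003,-0.020] n>=9.1
```

```bash
python3 - <<'E'
from h import *
P=[(512,-9.9,200),(512,-12.6,200)]
print("exp px",cams["scene"].proj(P))
p=np.load("scene4.npz")["p"];H=hsv(p).astype(int)
m=box((H[...,1]<60)&(H[...,2]>150),302,208,348,250).astype(np.uint8)
k=max(cv2.findContours(m,0,1)[0],key=cv2.contourArea);hu=cv2.convexHull(k);x,y,w,hh=cv2.boundingRect(hu);e=cv2.fitEllipse(hu);print((x,y,w,hh),e)
print(cams["scene"].plane(x+(w-1)/2,y+(hh-1)/2,200),cams["scene"].plane(*e[0],200))
E
python3 -m handwheel '[[[208,-300,0,0,0,-0.02],[208,-300,0,0,0,-0.02],[208,-300,0,0,0,-0.02],[208,-300,0,0,0,-0.02],[208,-300,0,0,0,-0.02],[208,-300,0,0,0,-0.02],[208,-300,0,0,0,-0.02],[208,-300,0,0,0,-0.02]]]' 0.4; python3 -m handwheel '[[[0,0,5,0,0,0],[0,0,5,0,0,0],[0,0,5,0,0,0]]]'; python3 - <<'E'
from h import *
rows([((587.2,-8.5,232),(np.pi,0,.055))])
E
```

```text
exp px [[322.   229.46]
 [321.42 228.9 ]]
(302, 213, 40, 34) ((319.729736328125, 231.09304809570312), (35.002166748046875, 45.913551330566406), 71.53756713867188)
[513.2  -10.62 200.  ] [520.78  -8.8  200.  ]
time_s: 20.82
eef_pos: [563.4, -41.9, 341.1]
tool_rot: [-3.141, 0.002, 0.076]
force: [1.4, -0.0, -0.3]
opening: 55.0
time_s: 21.07
eef_pos: [562.5, -44.7, 335.4]
tool_rot: [-3.141, 0.003, 0.076]
force: [-0.4, 0.1, -0.1]
opening: 54.9
t 21.0667 at [562.51 -44.65 335.39] [-3.14  0.    0.08] F [-0.45  0.06 -0.13] open 54.9449176546063
[27.7,-34.1,103.3,-0.000,0.003,0.021] n>=2.7
```

```bash
python3 -m handwheel '[[[28,-35,0,0,0,0.02],[28,-35,30,0,0,0.02],[28,-35,60,0,0,0.02],[28,-35,90,0,0,0.02],[28,-35,103,0,0,0.02],[28,-35,103,0,0,0.02],[28,-35,103,0,0,0.02]]]'; python3 -m handwheel '[[[0,0,0,0,0,0],[0,0,0,0,0,0],[0,0,0,0,0,0],[0,0,0,0,0,0],[0,0,0,0,0,0],[0,0,0,0,0,0],[0,0,0,0,0,0],[0,0,0,0,0,0]]]' 1; python3 -c "
from h import *
rows([])"
```

```text
time_s: 21.65
eef_pos: [587.7, -9.9, 233.1]
tool_rot: [-3.141, 0.002, 0.052]
force: [1.0, -0.3, 1.2]
opening: 54.8
time_s: 22.32
eef_pos: [588.1, -8.8, 232.8]
tool_rot: [-3.141, 0.002, 0.054]
force: [-0.7, 0.9, 1.9]
opening: 15.5
t 22.3167 at [588.14  -8.75 232.83] [-3.14  0.    0.05] F [-0.71  0.86  1.9 ] open 15.45927031860571
```

```bash
python3 -m handwheel '[[[0,0.7,0,0,0,-0.006],[0,1.5,0,0,0,-0.013],[0,1.7,0,0,0,-0.013],[0,1.7,0,0,0,-0.013],[0,1.7,0,0,0,-0.013]]]'; python3 -c "
from h import *
rows([])"
```

```text
time_s: 22.73
eef_pos: [588.2, -10.4, 232.8]
tool_rot: [-3.141, 0.002, 0.067]
force: [-1.1, 3.0, 3.7]
opening: 15.6
t 22.7333 at [588.24 -10.44 232.82] [-3.14  0.    0.07] F [-1.1   2.99  3.71] open 15.602986310498382
```

Moved 1.7 mm. Release, withdraw, check.

```bash
python3 -m handwheel '[[[0,0,0,0,0,0],[0,0,0,0,0,0],[0,0,0,0,0,0],[0,0,0,0,0,0],[0,0,0,0,0,0],[0,0,0,0,0,0]]]' 0.4;python3 -m handwheel '[[[0,0,-20,0,0,0],[0,0,-50,0,0,0],[0,0,-90,0,0,0],[-40,40,-110,0,0,0],[-80,80,-110,0,0,0],[-110,120,-110,0,0,0],[-140,160,-110,0,0,0],[-140,190,-110,0,0,0]]]'; python3 -m handwheel '[[[-40,40,0,0,0,0],[-80,80,0,0,0,0],[-90,120,0,0,0,0],[-90,150,0,0,0,0],[-90,150,0,0,0,0]]]'; python3 - <<'E'
from h import *
rows([])
D={}
for n in cams: p,d=snapshot(n);D[n]=dict(p=p,d=d)
lens(D)
H=hsv(D["scene"]["p"]).astype(int)
m=box((H[...,1]<60)&(H[...,2]>150),302,208,348,250).astype(np.uint8)
x,y,w,hh=cv2.boundingRect(max(cv2.findContours(m,0,1)[0],key=cv2.contourArea));print((x,y,w,hh),cams["scene"].plane(x+(w-1)/2,y+(hh-1)/2,200))
cv2.imwrite("pics/c8.png",np.hstack([cv2.resize(D["scene"]["p"][150:390,200:440],(400,400),interpolation=2),cv2.resize(D["top"]["p"][160:290,270:400],(400,400),interpolation=2)])[...,::-1])
E
```

```text
time_s: 23.23
eef_pos: [588.2, -10.7, 232.5]
tool_rot: [-3.141, 0.002, 0.067]
force: [0.1, -1.0, -0.1]
opening: 50.7
time_s: 23.9
eef_pos: [470.8, -179.0, 343.4]
tool_rot: [3.141, 0.001, 0.068]
force: [1.1, -0.8, 0.0]
opening: 55.0
time_s: 24.32
eef_pos: [391.0, -338.8, 342.6]
tool_rot: [3.14, 0.003, 0.063]
force: [0.1, -0.3, 0.2]
opening: 55.1
t 24.3167 at [ 391.05 -338.79  342.55] [3.14 0.   0.06] F [ 0.06 -0.33  0.18] open 55.09364502848334
scene lens [533.82 -17.61] r 70.32263743099722 102 170
scene post 25 [588.75  -7.98 261.99]
top lens [511.63 -14.03] r 55.122448945608596 120 133
top post 26 [583.66  -9.42 264.35]
(302, 212, 39, 34) [512.   -14.54 200.  ]
```

View pics/c8.png

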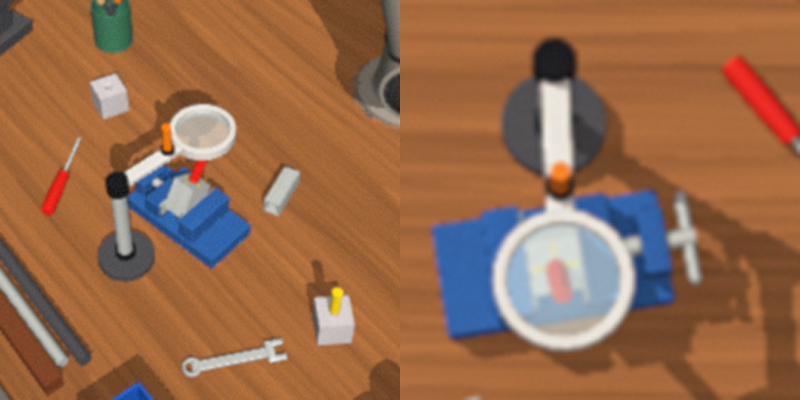

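The lens is now within about 1.5 mm sideways of the pin top, which is inside the calibration error, and nothing else looks disturbed. Handing in.

```bash
python3 -c "
from station import *
print(job_done(),get_obs()['time_s'])"
```

```text
the job is handed in; nothing more can be done
the job is handed in; nothing more can be done
```

The sight pin is fully home in the block, the lens is back over its handle, and the job was handed in with the robot clear, at about 24.5 s of the 66 s limit.

- **Lamp clear:** I swung it left by its orange post. The lens ended about 18 cm sideways from the hole.
- **Pin:** It met the stop at the expected depth, and I pushed it to about 30 N before letting go. The handle then measured −1 to 56 mm along the hole axis from the face, so the shoulder is on the block.
- **Lamp back:** I swung it back, let go, found the lens about 2.5 mm off, and gripped the post again to correct it.
- **Last check:** The top camera puts the lens centre at (511.6, −14.0) and the scene camera at (512.0, −14.5). The pin top is at about (512, −12.6), so the lens is roughly 1.5 to 2 mm off centre. The correction moved the lens about 4 mm instead of the planned 2.4 to 2.9 mm. I left it there because the cameras are only good to about 2 mm.
- **Disagreements:** The circle fit of the lens ring in the scene view failed (radius 70 mm, not 56 mm), so I used the ring's outline box there. The two views also put the pin top 2 mm apart in x.
- **Other items:** In the last picture, the scriber, offcut, wrench, screwdriver and tin looked undisturbed. The grinder was outside that view, but the arm never went near it.

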